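# Eject the charged battery pack and trap it

### The job

Eject the charged battery pack (four green bars) from the charging dock: press the orange key beside its bay with one fingertip and, as the pack springs out, trap it with the other finger after it has come out about two centimetres, before it slides away. Finish with the finger still holding it trapped there against its ejector spring, sitting level on the dock and ready to be taken; lift nothing, and leave the other pack and the things on the bench as they are.

Things in the scene. Friction and masses are not known exactly. Their poses are not given: they have to be found in the camera images.
- dock: Dark grey two-bay charging dock fixed on the bench, 190 mm deep (x), 206 mm wide (y), 48 mm high at the back. Origin: centre of its underside, at bench height. Its -x axis, roughly towards the robot, is the way packs come out. They slide on a level deck 14 mm above the bench, between cheeks 28 mm above the bench that end at dock x = -40 mm; then a bare apron of deck to the front edge, x = -95 mm
- mouth_left (a point): Point on the deck (14 mm above the bench) on the left bay's centre line (dock y = +35 mm), at dock x = -34 mm, where the front face of a pack stands while latched in its bay. A steel latch tooth stands 6 mm out of the deck just before it; the key lowers it
- mouth_right (a point): The same for the right bay, centre line at dock y = -66 mm
- pack_full: The charged pack, in either bay: blue and black battery 84 mm long (x), 44 mm wide, 54 mm over the rails along its lowest 8 mm, 44 mm high, 0.4 kg; four green bars on top. Origin: centre of its underside, on the deck; axes along the dock's, front face at x = -42 mm. Once unlatched, a spring ejector (7 N, falling to 4 N after its 45 mm stroke) drives it out along -x at up to 0.5 m/s
- pack_low: The other pack, still charging, of the same size and build, with one red bar and three dark ones; in the other bay, where it stays
- key_left_top (a point): Centre of the top of the left bay's orange eject key, 30 mm (dock x) by 26 mm (dock y), top 32 mm above the bench. It lies beside the apron at dock x = -60 mm, 51 mm to the +y side of its bay's centre line, in a collar whose top is 20 mm above the bench
- key_right_top (a point): The same for the right bay's eject key, again 51 mm to the +y side of its own bay's centre line (so it lies between the two aprons)
- key_left (a joint): Travel of the left key: 0 up, 0.008 m fully down. The spring takes 2 N to start and 4.6 N fully down (some 2 N more with the pack bearing on the latch); the pack is freed at about 6 mm. It springs back up when let go, unless the pack is over the latch
- key_right (a joint): The same for the right key
- sleeve_a: Loose steel sleeve standing on the bench, 38 mm across, 38 mm high, origin in the centre of its foot; bystander
- sleeve_b: Another steel sleeve like it; bystander
- sleeve_c: A third steel sleeve; bystander
- wax_jar: White jar of release wax, 60 mm across, 65 mm high; bystander
- scraper: Spatula-shaped scraper lying on the bench, 200 mm long; bystander
- dust_brush: Hand brush lying on the bench, 200 mm long; bystander
- mix_cup: Grey mixing cup, 76 mm across, 85 mm high; bystander
Things that resemble listed ones, but are neither listed nor needed, are in the scene too. What is shaped like the pack_full but pink or turquoise is not meant.

How it is judged:
By the outcome, as a careful person would: the job done as asked, in the order asked, and still so for the second after the job is handed in, while the arm keeps its last pose, push and grip.
It also fails if it takes over 29 s, if anything falls off the work surface, if the arm or the gripper's body presses on something with over 40 N, if the wrist force passes 120 N, or if a joint passes its speed limit or range.

### The arm

A 6-joint arm with a two-finger parallel gripper is mounted at the origin on the work surface. World frame = base frame: x ahead of the robot, y to its left, z up, the work surface at z = 0. Lengths are in m, angles in rad, forces in N, time in s.
With the tool pointing down it reaches from about 0.3 to 0.95 m from the base axis. Payload 3.1 kg.
Tool frame: the origin (TCP) lies on the centre line of the jaws, within the pads' length; the fingertips stand manip.tip_extent ahead of it and the grasp point (between the pads) lies 2 mm behind it (manip.tip_extent is the distance from the TCP to the fingertips, in m); z points along the fingers, y is the direction in which the jaws open and shut (so a half turn about z gives the same grasp; the last joint's range is limited). The gripper opens to 85 mm and grips with 20 to 120 N. Pads are 22 mm wide; open, the fingers measure 114 mm over their backs; the gripper's body (76 mm by 85 mm) begins 54 mm behind the grasp point. The pads swing forward as they close: fully open they stand 13 mm farther back than shut.
Start: joints at [-1.294, 0.308, 1.634, -0, 1.2, -0.07], TCP at [0.212, -0.588, 0.248] pointing down, gripper open.
Joint ranges: [-3.06, 3.06], [-0.79, 1.96], [0.05, 2.63], [-1.19, 4.34], [0.05, 2.64], [-2.94, 2.94]. Speed limits (rad/s): [2.79, 2.79, 3.14, 3.14, 3.14, 3.14].

### API

Orientations are given as a unit quaternion [w, x, y, z].
In Python, from station import manip gives the robot as it stands.
- The arm moves only by the tool arm_command, never from a script. Its argument "moves" is a list of rows, each a list of 3 entries, a list of its own where there are three numbers: the turn, a rotation vector about the tool's x, y, z in degrees, then the shift along the tool's x, y, z in units of 30 mm (1.0 is 30 mm), then the opening in per cent of the stroke, from 0 (shut) to 100 (fully open). A call has 1 to 5 rows; each row shifts and turns the commanded pose from where the row before left it, along the tool's axes as they then stand; what a row does not reach is not made up. A row lasts 1/10 s, in which the tool goes at most 50 mm and 8.59 degrees, less where a joint would pass 70% of its speed; a pose out of reach is approached as far as the arm can. A call is refused whole if a number of a shift passes 1 or a number of a turn 8.59, either way. A call with a gripper value outside its range is refused whole. The fingers move at their own pace and stop on an object; "newtons" is the grip in N (left out, the last holds). Time passes only in rows, so rows that do not move let the fingers close. It gives the time, the measured TCP pose, the force and the opening at its end, in the units of the state.
- manip.observe(): the state, without advancing time (a new reading comes with each control period).
- manip.capture(name): name is "scene" or "top"; returns the picture (420x560x3 uint8, red, green, blue); there is no depth.
- manip.camera_info(name): a dict with "fx", "fy", "cx", "cy" (pixels), "dist_coeffs" ([k1, k2, p1, p2, k3] as OpenCV has them; the pictures are not rectified), "R" (3x3) and "t" (3): a world point X has camera coordinates R X + t. Camera axes: x right, y down, z forward; pixel columns grow to the right and rows downward; lengths in m; the calibration is good to about 2 mm. A picture is of the moment at which its call begins. camera_info takes no time and is no camera call.
- manip.hand_in(): hands the job in, once; it reports no verdict.
Trained networks look in the newest picture that a camera, given by its name, has taken for a name from the list of things; names that differ only in an ending like _2 or _b are one class to them, and where a whole thing is asked for, a point or a joint stands for the part that bears it (a point fixed in the world has none). Each returns a list of dicts, best first, with "conf" (0 to 1); they miss things now and then, are a little off and sometimes report something else, mostly with a low value. They report only what shows in the picture. A call takes as long as a camera call. They do not tell look-alikes from the thing itself.
- manip.find_in(camera, query): "box" ([left, top, width, height] in pixels, round what is visible of it).
- manip.mark_of(camera, query): "centre" ([row, column] in pixels: a listed point, or the origin of a listed thing).
The state is a dict: "time_s": time; "qpos": joint angles; "joint_vel": joint speeds; "joint_torque": joint torques, N m; "ee_pos": TCP position; "ee_rot": TCP orientation; "ft_force": force on the tool from outside, world axes, zero at the start; "wrist_torque": the same for the moment, N m; "width": finger opening in m.
Only numpy, scipy, OpenCV 4.12 (cv2) and the standard library are available. Lean on these libraries where they do the work, as an engineer would, in place of code of your own. Each camera call takes 0.05 s, during which the arm holds its last target. There are 200 camera calls.

## Working session

There is one attempt and no reset: what is moved stays moved. The work goes in short steps, Python scripts to look and compute and a tool call to move; the robot and the scene stay as the last step left them, time stands still between calls to the robot, and variables do not carry over. Pictures are saved under pics/ and viewed, about 8 in all and at most 12, crops included, and the job is handed in when it is done.

Besides the shell and the picture viewer there is one more tool, called after "Request:" in YAML: its name, and indented under it one key for each argument. arm_command: Moves the arm, as the interface text tells. Its arguments: {"type":"object","properties":{"moves":{"type":"array","items":{"type":"array"}},"newtons":{"type":"number"}},"required":["moves"]}

```bash
ls; mkdir -p pics; python3 - <<'E'
from station import manip
import cv2,numpy as np
print(manip.observe()); print(manip.tip_extent)
ims=[]
for c in("scene","top"):
    im=manip.capture(c); cv2.imwrite(f"pics/{c}0.png",im[:,:,::-1]); 
    print(c,manip.camera_info(c))
    for q in("dock","mouth_left","mouth_right","pack_full","pack_low","key_left_top","key_right_top"):
        print(q,[(np.round(d["centre"],1).tolist(),round(d["conf"],2)) for d in manip.mark_of(c,q)[:4]])
E
```

```text
pics
{'time_s': 0.0, 'qpos': array([-1.29370620e+00,  3.09017716e-01,  1.63516815e+00,  3.50446902e-05,
        1.19969920e+00, -6.97174673e-02]), 'joint_vel': array([-1.16301914e-04,  2.84729729e-05, -5.53430238e-04, -5.21262929e-04,
       -7.42110940e-04,  5.93847009e-04]), 'joint_torque': array([ 3.08619901e-04, -4.15252197e+01, -2.76665783e+01, -2.15004916e-04,
        1.01415231e-02, -3.50129888e-06]), 'ee_pos': array([ 0.21219729, -0.58705417,  0.24704788]), 'ee_rot': array([-1.14173807e-03,  9.85003648e-01,  1.72529703e-01, -1.02398262e-04]), 'ft_force': array([-0.53272044,  0.20872369, -0.65931717]), 'wrist_torque': array([ 0.05780316, -0.01329563, -0.030529  ]), 'width': 0.0854074001594281}
0.017
scene {'fx': 509.4582822157185, 'fy': 509.4582822157185, 'cx': 268.4432561993018, 'cy': 209.316931528272, 'dist_coeffs': array([-0.14984142,  0.        ,  0.        ,  0.        ,  0.        ]), 'R': array([[-0.33784315,  0.94111339, -0.01294581],
       [ 0.57122116,  0.19408781, -0.79751885],
       [-0.74804304, -0.2768312 , -0.60315511]]), 't': array([ 0.21710416, -0.22327053, 
[... 375 characters left out ...]
9795734945, 'cx': 278.7792806513139, 'cy': 219.21705377572113, 'dist_coeffs': array([-0.05585956,  0.        ,  0.        ,  0.        ,  0.        ]), 'R': array([[ 0.01723704, -0.99974191, -0.0147986 ],
       [-0.99905348, -0.0166302 , -0.04019428],
       [ 0.0399378 ,  0.01547742, -0.99908229]]), 't': array([-0.03082725,  0.49487957,  1.73372716])}
dock [([188.1, 266.6], 0.91)]
mouth_left [([200.4, 255.3], 0.93), ([223.0, 221.8], 0.58)]
mouth_right [([194.7, 285.8], 0.87)]
pack_full [([131.6, 285.7], 0.96), ([153.4, 191.2], 0.93), ([186.7, 255.0], 0.77), ([241.9, 254.8], 0.75)]
pack_low [([184.0, 288.0], 0.72)]
key_left_top [([205.6, 241.4], 0.53)]
key_right_top [([207.3, 271.5], 0.63)]
```

View pics/scene0.png

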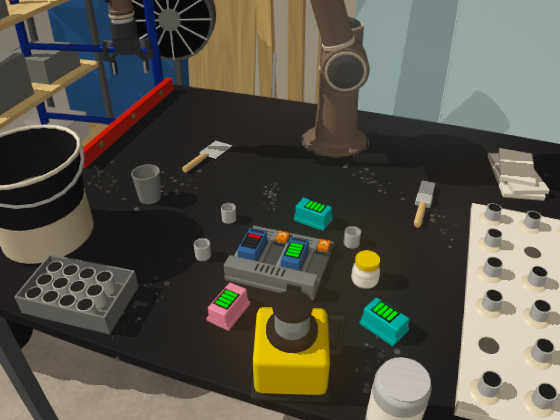

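View pics/top0.png

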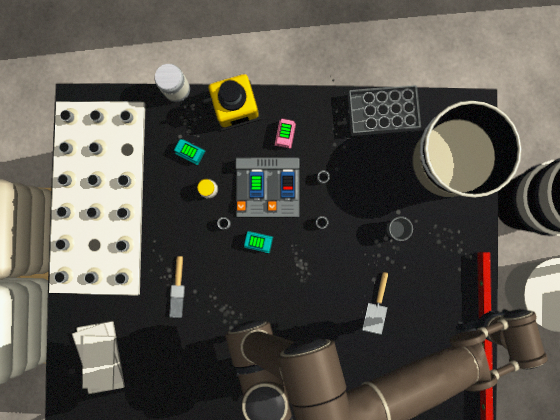

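The charged pack (four green bars) sits in the left bay: scene image (295,252), top image (256,184). The low pack is in the right bay, at (288,184) in top. A turquoise decoy lies in front of the dock at top (258,242). Next I fit the dock pose from both views.

```bash
cat > h.py <<'E'
import numpy as np,cv2
from station import manip
from scipy.optimize import least_squares
from scipy.spatial.transform import Rotation as Ro
def proj(c,P):
    i=manip.camera_info(c);K=np.array([[i["fx"],0,i["cx"]],[0,i["fy"],i["cy"]],[0,0,1]])
    return cv2.projectPoints(np.atleast_2d(P).astype(float),cv2.Rodrigues(i["R"])[0],i["t"],K,i["dist_coeffs"])[0][:,0]
PTS=dict(dock=(0,0,0),mouth_left=(-.034,.035,.014),mouth_right=(-.034,-.066,.014),pack_full=(.008,.035,.014),pack_low=(.008,-.066,.014),
 key_left_top=(-.06,.086,.032),key_right_top=(-.06,-.015,.032))
def world(p,d):
    P=np.atleast_2d(d);c,s=np.cos(p[3]),np.sin(p[3])
    return P@np.array([[c,s,0],[-s,c,0],[0,0,1]])+p[:3]
E
python3 - <<'E'
from h import *
obs=[]
M={"scene":dict(dock=(261,283.5),mouth_left=(254.9,298.9),mouth_right=(241.4,259.3),pack_full=(261.3,292.1),pack_low=(254.3,250.9),key_left_top=(241,325.1),key_right_top=(233,282.1)),
"top":dict(dock=(188.1,266.6),mouth_left=(200.4,255.3),mouth_right=(194.7,285.8),pack_full=(186.7,255),pack_low=(184,288),key_left_top=(205.6,241.4),key_right_top=(207.3,271.5))}
for c in M:
    im=cv2.imread(f"pics/{c}0.png");h=cv2.cvtColor(im,cv2.COLOR_BGR2HSV)
    m=cv2.inRange(h,(8,150,120),(19,255,255));n,l,st,ce=cv2.connectedComponentsWithStats(m)
    print(c,[(st[k].tolist(),ce[k].round(1).tolist()) for k in range(1,n) if st[k][4]>15])
    for k,v in M[c].items(): obs.append((c,k,np.array(v[::-1])))
def res(p,full=False):
    return np.concatenate([proj(c,world(p,PTS[k]))[0]-v for c,k,v in obs])
for fz in (0,1):
    f=(lambda p:res(p)) if fz else (lambda p:res([p[0],p[1],0,p[3]]))
    s=least_squares(f,[.55,0,0,0],loss="soft_l1",f_scale=1.5);print(fz,s.x.round(4),"cost",s.cost)
    r=s.fun.reshape(-1,2)
for (c,k,_),q in zip(obs,r): print(c,k,q.round(1))
# crops with overlay
p=s.x
t=[]
for c,(x0,y0,x1,y1) in {"scene":(215,215,345,305),"top":(210,145,330,225)}.items():
    im=cv2.imread(f"pics/{c}0.png")[y0:y1,x0:x1];t.append(cv2.resize(im,(780,int(780*(y1-y0)/(x1-x0))//1),interpolation=cv2.INTER_CUBIC))
cv2.imwrite("pics/crop_s.png",t[0]);cv2.imwrite("pics/crop_t.png",t[1])
E
```

```text
scene [([276, 230, 13, 13, 107], [281.9, 236.7]), ([317, 239, 13, 13, 119], [323.1, 245.2])]
top [([237, 201, 9, 10, 77], [241.1, 205.5]), ([268, 201, 8, 10, 69], [271.6, 205.4])]
0 [0.5974 0.0173 0.2062 0.0525] cost 25.495736650140902
1 [0.5985 0.0177 0.0021 0.053 ] cost 24.906380147696318
scene dock [-1.5  0.2]
scene mouth_left [ 1.4 -4.9]
scene mouth_right [-0.1  0.9]
scene pack_full [3.8 0.5]
scene pack_low [ 2.8 -0.6]
scene key_left_top [-0.7  0. ]
scene key_right_top [0.6 0.5]
top dock [ 0.6 -0.1]
top mouth_left [ 1.5 -2.1]
top mouth_right [1.8 2.4]
top pack_full [ 1.4 -1.2]
top pack_low [-0.9  0.4]
top key_left_top [-0.3  0.8]
top key_right_top [ 0.6 -2.1]
```

View pics/crop_s.png

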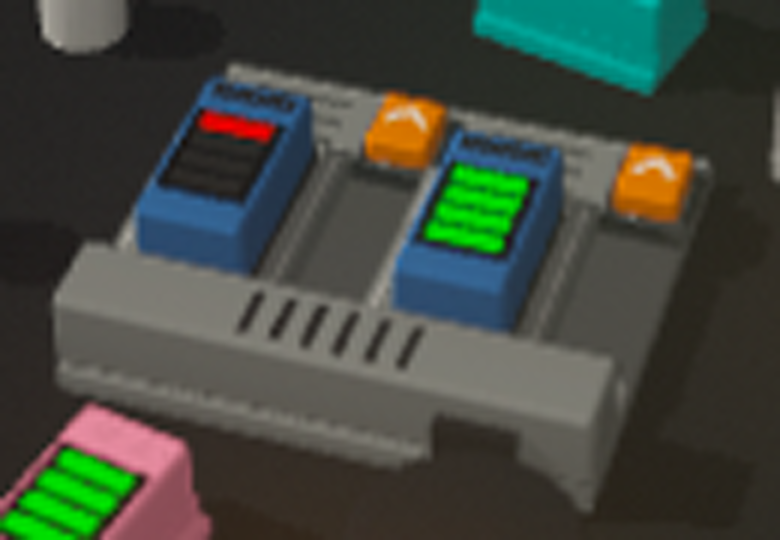

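View pics/crop_t.png

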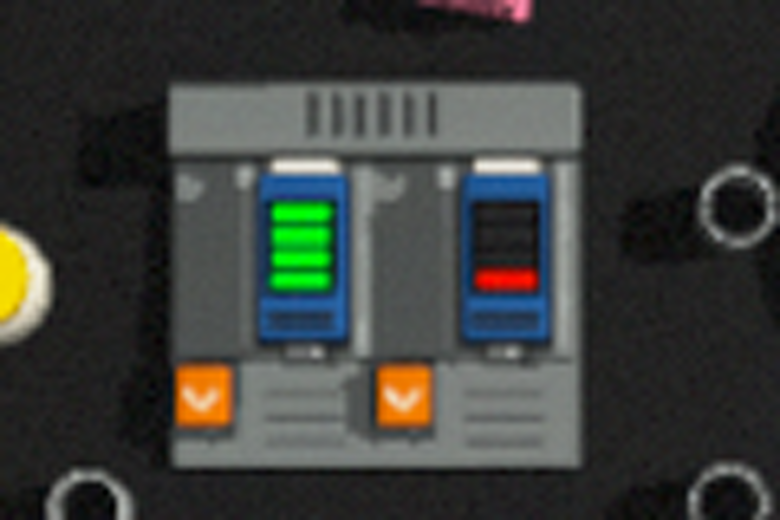

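```bash
cat >> h.py <<'E'
T=lambda u,v:((u+.5)/6.5-.5+210,(v+.5)/6.5-.5+145)
S=lambda u,v:((u+.5)/6-.5+215,(v+.5)/6-.5+215)
OB=[("top",(-.095,.103,.014),T(172,467)),("top",(-.095,-.103,.014),T(582,467)),("top",(.095,.103,.048),T(170,84)),("top",(.095,-.103,.048),T(580,82)),
("top",(-.06,.086,.032),(241.1,205.5)),("top",(-.06,-.015,.032),(271.6,205.4))]
for c,y,L in (("top",.035,[T(260,342),T(348,342),T(260,172),T(350,172)]),("top",-.066,[T(462,342),T(550,342),T(462,172),T(552,172)]),
 ("scene",.035,[S(562,150),S(452,130),S(510,302),S(398,280)]),("scene",-.066,[S(312,102),S(212,78),S(245,242),S(138,222)])):
    for (x,dy),q in zip([(-.034,.022),(-.034,-.022),(.05,.022),(.05,-.022)],L): OB.append((c,(x,y+dy,.058),q))
OB.append(("scene",(-.095,.103,.014),S(708,163)))
E
python3 - <<'E'
from h import *
f=lambda p:np.concatenate([proj(c,world(p,d))[0]-q for c,d,q in OB])
s=least_squares(f,[.598,.018,0,.0],loss="soft_l1");p=s.x;print(p.round(4),s.cost)
for (c,d,_),r in zip(OB,s.fun.reshape(-1,2)): print(c,d,r.round(2))
for c in("top","scene"):
    g=lambda p:np.concatenate([proj(cc,world([p[0],p[1],0,p[2]],d))[0]-q for cc,d,q in OB if cc==c])
    print(c,least_squares(g,[.6,.02,0],loss="soft_l1").x.round(4))
for k in("key_left_top","mouth_left"): print(k,world(p,PTS[k]).round(4))
o=manip.observe();print(Ro.from_quat(o["ee_rot"],scalar_first=True).as_matrix().round(3))
E
```

```text
[ 0.5986  0.0157 -0.0057  0.0232] 4.920442882591695
top (-0.095, 0.103, 0.014) [0.63 0.32]
top (-0.095, -0.103, 0.014) [ 0.11 -0.1 ]
top (0.095, 0.103, 0.048) [-0.17  0.33]
top (0.095, -0.103, 0.048) [0.21 0.1 ]
top (-0.06, 0.086, 0.032) [0.22 0.24]
top (-0.06, -0.015, 0.032) [0.66 0.12]
top (-0.034, 0.057, 0.058) [ 0.04 -0.11]
top (-0.034, 0.013000000000000005, 0.058) [ 0.18 -0.22]
top (0.05, 0.057, 0.058) [-0.05  0.05]
top (0.05, 0.013000000000000005, 0.058) [-0.25 -0.06]
top (-0.034, -0.044000000000000004, 0.058) [ 0.37 -0.34]
top (-0.034, -0.088, 0.058) [ 0.54 -0.44]
top (0.05, -0.044000000000000004, 0.058) [ 0.21 -0.21]
top (0.05, -0.088, 0.058) [ 0.04 -0.31]
scene (-0.034, 0.057, 0.058) [1.24 0.69]
scene (-0.034, 0.013000000000000005, 0.058) [1.1  0.29]
scene (0.05, 0.057, 0.058) [-0.04 -0.52]
scene (0.05, 0.013000000000000005, 0.058) [-0.79 -1.03]
scene (-0.034, -0.044000000000000004, 0.058) [0.99 0.22]
scene (-0.034, -0.088, 0.058) [-0.05  0.63]
scene (0.05, -0.044000000000000004, 0.058) [ 0.11 -0.01]
scene (0.05, -0.088, 0.058) [-0.61 -0.71]
scene (-0.095, 0.103, 0.014) [1.17 0.39]
top [0.5979 0.0161 0.0154]
scene [0.6049 0.017  0.0416]
key_left_top [[0.5366 0.1003 0.0263]]
mouth_left [[0.5638 0.0499 0.0083]]
[[ 0.94  0.34  0.  ]
 [ 0.34 -0.94 -0.  ]
 [ 0.    0.   -1.  ]]
```

Request:
arm_command:
  moves:
    - [[0,0,0],[1,-1,0],43]
    - [[0,0,0],[1,-1,0],43]
    - [[0,0,0],[1,-1,0],43]
    - [[0,0,0],[1,-1,0],43]
    - [[0,0,0],[1,-1,0],43]
  newtons: 60

```text
time_s: 1.3
ee_pos: [0.303, -0.3943, 0.2484]
ee_rot: [0.0, 0.985, 0.172, 0.0]
ft_force: [0.8, -0.1, 0.6]
width: 0.0365
```

Request:
arm_command:
  moves:
    - [[0,0,0],[1,-1,0],43]
    - [[0,0,0],[1,-1,0],43]
    - [[0,0,0],[1,-1,0],43]
    - [[0,0,0],[1,-1,0],43]
    - [[0,0,0],[1,-1,0],43]

```text
time_s: 1.8
ee_pos: [0.3931, -0.2022, 0.2487]
ee_rot: [0.0, 0.985, 0.172, 0.0]
ft_force: [1.8, 0.4, -0.1]
width: 0.037
```

Request:
arm_command:
  moves:
    - [[0,0,0],[1,-1,0],43]
    - [[0,0,0],[1,-1,0],43]
    - [[0,0,0],[1,-1,0],43]
    - [[0,0,0],[1,-1,0],43]
    - [[0,0,0],[1,-1,0],43]

```text
time_s: 2.3
ee_pos: [0.4833, -0.0099, 0.2487]
ee_rot: [0.0, 0.985, 0.173, 0.0]
ft_force: [0.2, 0.1, 0.4]
width: 0.0367
```

Request:
arm_command:
  moves:
    - [[0,0,6.3],[0,0,0.5],43]
    - [[0,0,6.2],[0,0,0.5],43]
    - [[0,0,6.2],[0,0,0.5],43]
    - [[0,0,0],[0,0,0.5],43]
    - [[0,0,0],[0,0,0],43]

```text
time_s: 2.8
ee_pos: [0.4808, -0.0113, 0.1863]
ee_rot: [-0.0, 1.0, 0.01, -0.002]
ft_force: [-1.4, -0.7, -0.7]
width: 0.037
```

```bash
cat >> h.py <<'E'
DOCK=np.array([.598,.016,0,.02])
def report(goal_d,tip_z):
    o=manip.observe();R=Ro.from_quat(o["ee_rot"],scalar_first=True).as_matrix()
    g=world(DOCK,(goal_d[0],goal_d[1],0))[0];g[2]=tip_z+manip.tip_extent
    print("t",round(o["time_s"],2),"ext",manip.tip_extent,"w",round(o["width"],4),"tip z",(o["ee_pos"][2]-manip.tip_extent).round(4),"F",o["ft_force"].round(1))
    print("pos",o["ee_pos"].round(4),"goal",g.round(4),"shift units",(R.T@(g-o["ee_pos"])/.03).round(3),"x-yaw deg",np.degrees(np.arctan2(R[1,0],R[0,0])).round(2),"tilt",R[:,2].round(4))
E
python3 -c "
from h import *
report((-.065,.0605),.07)"
```

```text
t 2.8 ext 0.017 w 0.037 tip z 0.1693 F [-1.4 -0.7 -0.7]
pos [ 0.4808 -0.0113  0.1863] goal [0.5318 0.0752 0.087 ] shift units [ 1.774 -2.846  3.303] x-yaw deg 1.19 tilt [-4.7e-03  5.0e-04 -1.0e+00]
```

Request:
arm_command:
  moves:
    - [[0,0,0],[0.6,-0.95,0.5],43]
    - [[0,0,0],[0.6,-0.95,0.5],43]
    - [[0,0,0],[0.57,-0.95,0.5],43]
    - [[0,0,0],[0,0,0.8],43]
    - [[0,0,0],[0,0,0.8],43]

```text
time_s: 3.3
ee_pos: [0.536, 0.076, 0.096]
ee_rot: [-0.0, 1.0, 0.011, 0.002]
ft_force: [-0.1, 0.4, 0.3]
width: 0.0367
```

Request:
arm_command:
  moves:
    - [[0,0,0],[0,0,0],43]
    - [[0,0,0],[0,0,0],43]

```text
time_s: 3.5
ee_pos: [0.5342, 0.0749, 0.0958]
ee_rot: [-0.0, 1.0, 0.01, -0.0]
ft_force: [-0.7, -0.3, 0.1]
width: 0.0365
```

```bash
python3 - <<'E'
from h import *
report((-.065,.0605),.04)
s=manip.capture("scene")[195:285,235:365,::-1];t=manip.capture("top")[145:225,210:330,::-1]
o=manip.observe();R=Ro.from_quat(o["ee_rot"],scalar_first=True).as_matrix()
s=cv2.resize(s,None,fx=5.5,fy=5.5,interpolation=2);t=cv2.resize(t,None,fx=5.5,fy=5.5,interpolation=2)
# tip centres and pad front edges predicted
for dy in(-1,1):
  for dx in(-.011,.011):
    for yy in (.0185,.033):
      P=o["ee_pos"]+R@np.array([dx,dy*yy,.017])
      u=((proj("scene",P)[0]-(235,195)+.5)*5.5).astype(int);cv2.circle(s,tuple(map(int,u)),3,(0,0,255),-1)
cv2.imwrite("pics/c2.png",s)
cv2.imwrite("pics/c2t.png",t)
E
```

```text
t 3.5 ext 0.017 w 0.0365 tip z 0.0788 F [-0.7 -0.3  0.1]
pos [0.5342 0.0749 0.0958] goal [0.5318 0.0752 0.057 ] shift units [-0.08  -0.013  1.293] x-yaw deg 1.17 tilt [-1.e-04 -0.e+00 -1.e+00]
```

View pics/c2.png

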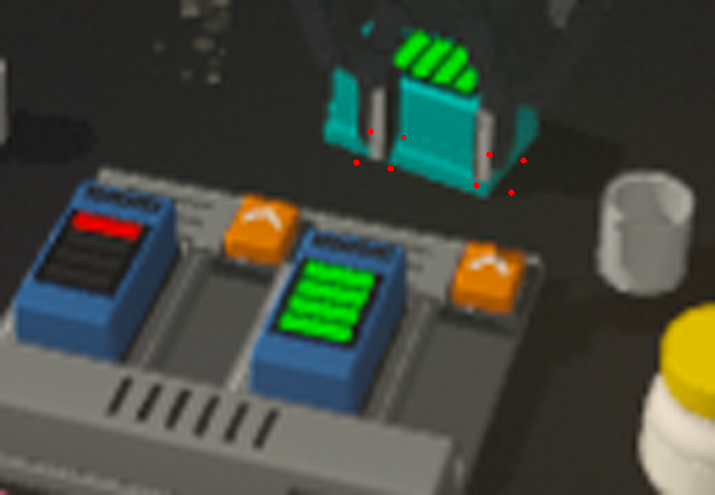

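The scene crop shows both pads, with bottoms at crop (376,158) and (485,180), matching the predicted tips to about 1–2 mm. Next I descend to just above the key.

Request:
arm_command:
  moves:
    - [[0,0,0],[-0.08,0,0.5],43]
    - [[0,0,0],[0,0,0.5],43]
    - [[0,0,0],[0,0,0.35],43]
    - [[0,0,0],[0,0,0],43]
    - [[0,0,0],[0,0,0],43]

```text
time_s: 4.1
ee_pos: [0.5316, 0.0748, 0.0546]
ee_rot: [0.0, 1.0, 0.01, -0.0]
ft_force: [0.3, 0.4, 0.2]
width: 0.0368
```

```bash
cat >> h.py <<'E'
def snap(n):
    s=manip.capture("scene")[205:275,255:355,::-1]
    cv2.imwrite(f"pics/{n}.png",cv2.resize(s,None,fx=7.5,fy=7.5,interpolation=2))
E
python3 -c "
from h import *
report((-.065,.0605),.032);snap('c3')"
```

```text
t 4.1 ext 0.017 w 0.0368 tip z 0.0376 F [0.3 0.4 0.2]
pos [0.5316 0.0748 0.0546] goal [0.5318 0.0752 0.049 ] shift units [ 0.008 -0.012  0.187] x-yaw deg 1.16 tilt [-5.e-04 -0.e+00 -1.e+00]
```

View pics/c3.png

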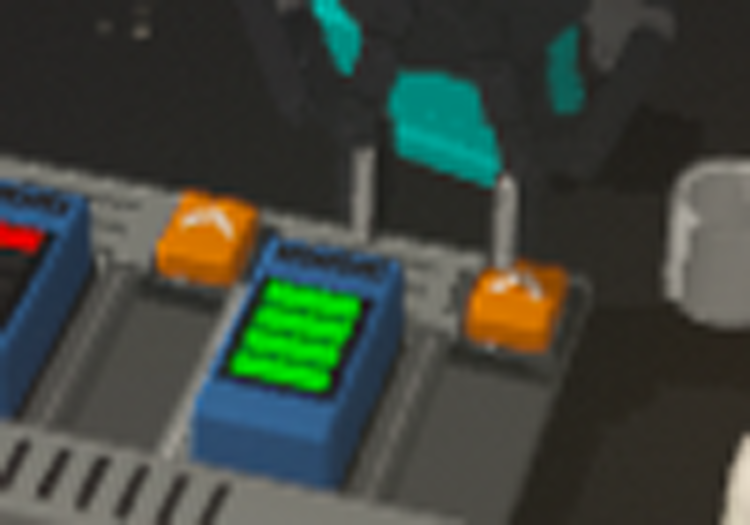

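The +y finger stands over the left key at crop (505,268). The other finger is in front of the pack at (362,235). I compare these with the predicted projections.

```bash
python3 - <<'E'
from h import *
o=manip.observe();R=Ro.from_quat(o["ee_rot"],scalar_first=True).as_matrix()
C=lambda P:((proj("scene",P)-(255,205)+.5)*7.5-.5).round(0).tolist()
print("key finger near edge in/out",C([o["ee_pos"]+R@np.array([.011,-y,.017]) for y in(.0185,.033)]))
print("trap finger near edge out/in",C([o["ee_pos"]+R@np.array([.011,y,.017]) for y in(.033,.0185)]))
print("key top corners -x-y,-x+y,+x-y,+x+y",C(world(DOCK,[(-.06+a,.086+b,.032) for a in(-.015,.015) for b in(-.013,.013)])))
print("rkey top corners",C(world(DOCK,[(-.06+a,-.015+b,.032) for a in(-.015,.015) for b in(-.013,.013)])))
print("pack top corners",C(world(DOCK,[(a,.035+b,.058) for a in(-.034,.05) for b in(-.022,.022)])))
E
```

```text
key finger near edge in/out [[496.0, 276.0], [542.0, 286.0]]
trap finger near edge out/in [[336.0, 244.0], [381.0, 253.0]]
key top corners -x-y,-x+y,+x-y,+x+y [[494.0, 245.0], [574.0, 262.0], [470.0, 305.0], [552.0, 322.0]]
rkey top corners [[188.0, 184.0], [266.0, 200.0], [160.0, 241.0], [238.0, 258.0]]
pack top corners [[275.0, 225.0], [414.0, 253.0], [193.0, 402.0], [339.0, 433.0]]
```

Request:
arm_command:
  moves:
    - [[0,0,0],[0,0,0.1],43]
    - [[0,0,0],[0,0,0.1],43]
    - [[0,0,0],[0,0,0],43]

```text
time_s: 4.45
ee_pos: [0.5313, 0.0749, 0.0485]
ee_rot: [0.0, 1.0, 0.01, -0.0]
ft_force: [0.0, -0.7, -0.2]
width: 0.0368
```

Request:
arm_command:
  moves:
    - [[0,0,0],[0,0,0.05],43]
    - [[0,0,0],[0,0,0.05],43]
    - [[0,0,0],[0,0,0],43]

```text
time_s: 4.75
ee_pos: [0.5317, 0.0749, 0.046]
ee_rot: [-0.0, 1.0, 0.01, 0.0]
ft_force: [-0.4, 0.4, 3.4]
width: 0.0368
```

Request:
arm_command:
  moves:
    - [[0,0,0],[0,0,0.05],43]
    - [[0,0,0],[0,0,0],43]

```text
time_s: 4.95
ee_pos: [0.5317, 0.0749, 0.0443]
ee_rot: [-0.0, 1.0, 0.01, 0.0]
ft_force: [-0.1, 0.3, 2.8]
width: 0.037
```

Request:
arm_command:
  moves:
    - [[0,0,0],[0,0,0.07],43]
    - [[0,0,0],[0,0,0.07],43]
    - [[0,0,0],[0,0,0],43]
    - [[0,0,0],[0,0,0],43]

```text
time_s: 5.35
ee_pos: [0.5305, 0.0749, 0.0398]
ee_rot: [-0.0, 1.0, 0.01, -0.001]
ft_force: [-3.6, -0.1, 6.3]
width: 0.037
```

```bash
python3 -c "
from h import *
report((-.065,.0605),.024);snap('c4')"
```

```text
t 5.35 ext 0.017 w 0.037 tip z 0.0228 F [-3.6 -0.1  6.3]
pos [0.5305 0.0749 0.0398] goal [0.5318 0.0752 0.041 ] shift units [ 0.042 -0.009 -0.039] x-yaw deg 1.11 tilt [-2.5e-03  2.0e-04 -1.0e+00]
```

View pics/c4.png

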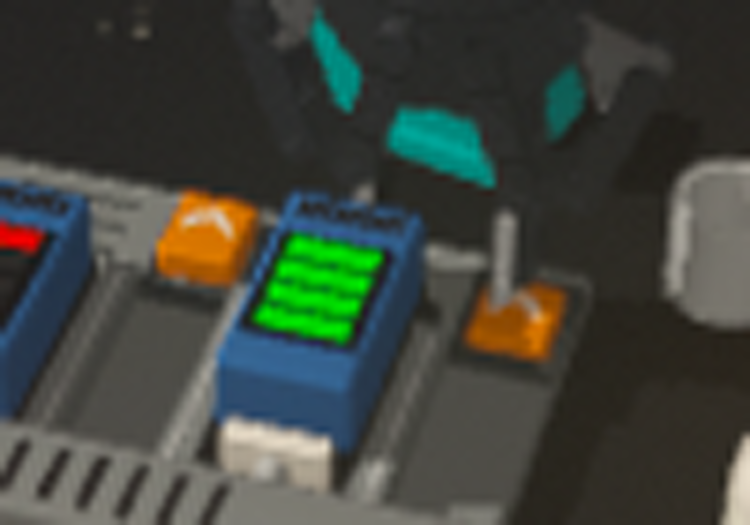

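The pack has sprung out and rests against the trap finger, with Fx at -3.6 N and its green bars now at crop (320,290). I measure how far it came out.

```bash
cat >> h.py <<'E'
def out():
    def g(im):
        m=cv2.inRange(cv2.cvtColor(im,cv2.COLOR_BGR2HSV),(50,150,120),(70,255,255))
        z=np.zeros_like(m);z[232:262,278:312]=m[232:262,278:312];M=cv2.moments(z,True);return np.array([M["m10"],M["m01"]])/M["m00"]
    a=g(cv2.imread("pics/scene0.png"));b=g(manip.capture("scene")[:,:,::-1].copy())
    def inv(q): return least_squares(lambda d:proj("scene",world(DOCK,(d[0],d[1],.058)))[0]-q,[0,.035]).x
    print("green",a.round(1),b.round(1),"dock xy",inv(a).round(4),inv(b).round(4),"moved",(inv(b)-inv(a)).round(4))
E
python3 -c "
from h import *
out();report((-.065,.0605),.024)
for c in('scene',):
  print([(np.round(d['centre'],1).tolist(),round(d['conf'],2)) for d in manip.mark_of(c,'pack_full')[:5]])"
```

```text
green [294.2 249.3] [297.  242.9] dock xy [0.013  0.0336] [-0.0098  0.0336] moved [-0.0229 -0.    ]
t 5.45 ext 0.017 w 0.0366 tip z 0.0229 F [-3.5  0.8  5.9]
pos [0.5306 0.0749 0.0399] goal [0.5318 0.0752 0.041 ] shift units [ 0.042 -0.009 -0.038] x-yaw deg 1.11 tilt [-2.5e-03  3.0e-04 -1.0e+00]
[([328.9, 378.7], 0.97), ([316.0, 224.6], 0.92), ([252.5, 294.6], 0.72), ([219.7, 313.0], 0.43)]
```

Request:
arm_command:
  moves:
    - [[0,0,0],[0,0,0],43]
    - [[0,0,0],[0,0,0],43]
    - [[0,0,0],[0,0,0],43]
    - [[0,0,0],[0,0,0],43]
    - [[0,0,0],[0,0,0],43]

```text
time_s: 6.0
ee_pos: [0.5306, 0.0749, 0.0399]
ee_rot: [-0.0, 1.0, 0.01, -0.001]
ft_force: [-3.3, -0.6, 6.2]
width: 0.037
```

```bash
python3 -c "
from h import *
out();report((-.065,.0605),.024);print(manip.hand_in())"
```

```text
green [294.2 249.3] [297.  242.9] dock xy [0.013  0.0336] [-0.0098  0.0336] moved [-0.0229 -0.    ]
t 6.05 ext 0.017 w 0.0368 tip z 0.0229 F [-3.7 -0.   6.1]
pos [0.5306 0.0749 0.0399] goal [0.5318 0.0752 0.041 ] shift units [ 0.041 -0.01  -0.038] x-yaw deg 1.1 tilt [-2.4e-03  3.0e-04 -1.0e+00]
the job is handed in; nothing more can be done
None
```

The charged pack (left bay) is out of its latch and held against its ejector spring by one finger. The other finger is still pressing the orange key. I handed the job in at 6.05 s of robot time.

- **How it was done:** I spread the fingers about 51 mm between centres. One stood on the left key and the other waited in front of the pack. I pressed until the pack sprang out into the waiting finger.
- **Last checks:** The pack had come out about 23 mm by the scene camera, with no sideways shift. That reading did not change over the last 0.6 s. The pack pushes on the finger with about 3.5 N, and the key pushes back with about 6 N. I saw nothing else disturbed in the scene-camera crop, though it does not cover the whole bench.
- **Disagreements:**
  - The two cameras differed by about 7 mm on the dock's position along x and by about 1.5° on its heading. I relied mostly on the top view.
  - The key was reached 1–2 mm lower than the stated fingertip length predicted, because the pads swing back when partly open.
  - The 23 mm is slightly over the 20 mm I aimed for. I left it, as it is still about two centimetres.

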